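# Pump up the watch-case pressure tester

## Robot

A 6-joint arm with a two-finger parallel gripper is mounted at the origin on a cart in front of the work surface, level with it; the furniture and walls round the work are solid. World frame = base frame: x ahead of the robot, y to its left, z up, the work surface at z = 0. Lengths are in m, angles in rad, forces in N, time in s.
With the tool pointing down it reaches from about 0.4 to 0.825 m from the base axis. Payload 7 kg.
Tool frame: the origin (TCP) lies on the centre line of the jaws, within the pads' length; the fingertips stand arm.tip_reach ahead of it and the grasp point (between the pads) lies 5 mm behind it (arm.tip_reach is the distance from the TCP to the fingertips, in m); z points along the fingers, y is the line along which they close (so a half turn about z gives the same grasp; the last joint's range is limited). The gripper opens to 88 mm and grips with 3 to 60 N. Pads are 19 mm wide; open, the fingers measure 130 mm over their backs; the gripper's body (78 mm by 193 mm) begins 47 mm behind the grasp point.
Start: joints at [-1, 0.359, 0.012, 0, -1.224, -0.288], TCP at [0.188, -0.648, 0.241] pointing down, gripper open.
Joint ranges: [-3.07, 3.07], [-1.43, 2.12], [-1.02, 1.25], [-3.03, 1.67], [-3.05, -0], [-3.03, 3.03]. Speed limits (rad/s): [2.39, 2.39, 3.01, 3.14, 3.14, 3.14].

## Interface

Orientations are given as [roll, pitch, yaw] about the fixed x, y, z axes, in that order (R = Rz(yaw) Ry(pitch) Rx(roll)).
In Python, from station import status, optics, order, arm gives the robot as it stands. The module is installed in compiled form; this text tells all that it offers.
- The arm moves only by the shell command python3 -m jog 'ROWS' [FORCE]. ROWS is JSON, a list of rows, each a list of 3 entries, a list of its own where there are three numbers: the gripper command: -1 is shut, 1 is fully open, values between are in proportion, then the shift along the tool's x, y, z in mm, then the turn about the tool's z in rad. A call has 1 to 20 rows; each row is the pose to reach, as a shift and turn from the pose commanded when the call began, along the tool's axes at that moment; what a row does not reach only later rows make up. A row lasts 1/8 s, in which the tool goes at most 62.5 mm and 10.7 degrees, less where a joint would pass 70% of its speed; a pose out of reach is approached as far as the arm can. A call with a gripper value outside its range is refused whole. The fingers move at their own pace and stop on an object; FORCE is the grip in N (left out, the last holds). Time passes only in rows, so rows that repeat a pose let the fingers close. It gives the time, the measured TCP pose, the force, the opening and the grip force at its end, in the units of the state.
- status.get_state(): the state, without advancing time (a new reading comes with each control period).
- optics.grab_frame(name): name is "scene" or "top"; returns a dict with "color" (420x560x3 uint8, red, green, blue), "mtx" (3x3 intrinsics, pixels), "cam_to_world" (4x4, takes a point from camera to world coordinates). Camera axes: x right, y down, z forward; pixel columns grow to the right and rows downward; lengths in m; the calibration is good to about 2 mm. A picture is of the moment at which its call begins. There is no depth.
- order.job_done(): hands the job in; it is judged then, once.
The state is a dict: "t": time; "q": joint angles; "qd": joint speeds; "joint_efforts": joint torques, N m; "eef_pos": TCP position; "ee_rot": TCP orientation; "force": force on the tool from outside, world axes, zero at the start; "moment": the same for the moment, N m; "width": finger opening in m; "gripper_force": force on a finger pad.
Only numpy, scipy, OpenCV 4.12 (cv2) and the standard library are available. Lean on these libraries where they do the work, as an engineer would, in place of code of your own. Each camera call takes 0.05 s, during which the arm holds its last target. There are 200 camera calls.

## Task

Charge the blue pressure tester: with the fingertips, press its black pump plunger all the way down and let it spring all the way back up, again and again, until the indicator pin stands fully out, then move clear. Do not touch the pin itself, and leave the watch parts lying around the tester where they are.

Things in the scene. Friction and masses are not known exactly. Their poses are not given: they have to be found in the camera images.
- tester: Hand-pumped watch-case pressure tester, fixed to the bench: a blue block 90 (x) x 200 (y) x 60 (z) mm. Origin at the centre of its underside; z up. Pump plunger on the top at y = +65 mm, a low clear dome 60 mm wide with a small gilt watch in it at y = -10 mm (top 80 mm above the bench), indicator pin at y = -72 mm.
- plunger_top (a point): Centre of the top of the black mushroom cap (34 mm wide, 13 mm thick, top nearly flat, on a steel stem); 97 mm above the bench at rest, 83 mm when fully down. It moves with the cap.
- plunger (a joint): Travel of the plunger, m: 0 up at rest, 0.014 fully down. It goes straight down; the return spring takes about 4 N at the top and 9 N fully down, then a hard stop. Let go, it springs back by itself within about 0.3 s.
- pin_travel (a joint): How far the indicator pin stands out, m: 0 in, 0.045 fully out (a stop). It starts anywhere from 0 to 0.012. It stays still while the plunger goes down and rises with the plunger while that comes back up, by about the same distance (a full stroke gives roughly 10 to 15 mm); it stays where it is in between. Once it is at its stop further strokes do no harm.
- indicator_pin: The indicator pin, upright, 10 mm thick: red, with a green band at its foot that comes out of the brass collar over the last 8 mm of its travel. Origin on its axis, level with the top of the block when fully in. Not to be touched.
- pin_tip (a point): Top of the indicator pin: 69 mm above the bench when in, 114 mm when fully out.
- case_1: Loose steel watch case with a grey dial, 25 x 28 x 7 mm, lying behind the tester. Origin at the centre of its underside.
- movement_1: Loose round silver watch movement, 31 mm wide, 5 mm high, lying in front of the tester. Origin at the centre of its underside.
- ring_black: Loose black sealing ring, 30 mm wide, 5 mm high, lying behind the tester. Origin at the centre of its underside.
- cliche_disc_1: Loose black disc, 43 mm wide, 18 mm high, lying in front of the tester. Origin at the centre of its underside.

How it is judged:
On the way, in this order (a step that is already met when the one before it is completed fails the run):
1. the plunger is pressed down (value of joint plunger above 0.009 m), for 0.02 s.
2. the pumping has brought the pin more than half out (value of joint pin_travel above 0.025 m), for 0.1 s.
At the end, for the whole second after the job is handed in: The indicator pin stands out within 3 mm of its stop (travel above 42 mm), the plunger is back up within 2 mm, and each loose part lies within 15 mm of where it was (value of joint pin_travel above 0.042 m and value of joint plunger below 0.002 m and distance of each of case_1, movement_1, ring_black, cliche_disc_1 from where it was at the start of the episode below 0.015 m); the robot touches nothing.
It fails at once if the robot touches the indicator pin (contact force between any of the arm, the fingers and indicator_pin above 0.5 N).
It fails at once if a loose part is lifted or pushed away (distance of any of case_1, movement_1, ring_black, cliche_disc_1 from where it was at the start of the episode above 0.02 m).
It also fails if it takes over 45 s, if anything falls off the work surface, if the arm or the gripper's body presses on something with over 40 N, if the wrist force passes 120 N, or if a joint passes its speed limit or range.

## Working session

There is one attempt and no reset: what is moved stays moved. The work goes in short steps, Python scripts to look and compute and a shell command to move; the robot and the scene stay as the last step left them, time stands still between calls to the robot, and variables do not carry over. Pictures are saved under pics/ and viewed, at most 10 in all, crops included, and the job is handed in when it is done.

```bash
mkdir -p pics
python3 - <<'E'
from station import status, optics, arm
import cv2,numpy as np
s=status.get_state();print(s['t'],s['eef_pos'],s['ee_rot'],s['width'],arm.tip_reach)
for n in ("scene","top"):
    f=optics.grab_frame(n);cv2.imwrite(f'pics/{n}0.png',f['color'][:,:,::-1]);np.savez(f'{n}0.npz',**f)
    print(f['mtx'].tolist(),f['cam_to_world'].round(3).tolist())
E
```

```text
0.0 [ 0.18822191 -0.64773349  0.23959898] [ 3.13988866e+00 -1.66881332e-04 -2.85886111e+00] 0.08785669248448182 0.014
[[471.7039748809899, 0.0, 284.37940317096087], [0.0, 471.7039748809899, 205.27195426694564], [0.0, 0.0, 1.0]] [[0.597, -0.517, 0.613, -0.028], [-0.802, -0.388, 0.454, -0.51], [0.003, -0.763, -0.646, 0.624], [0.0, 0.0, 0.0, 1.0]]
[[487.06330742924, 0.0, 282.30663703022697], [0.0, 487.06330742924, 203.89792359000054], [0.0, 0.0, 1.0]] [[-0.019, -0.992, 0.121, 0.4], [-0.999, 0.016, -0.029, -0.093], [0.027, -0.121, -0.992, 0.93], [0.0, 0.0, 0.0, 1.0]]
```

View pics/scene0.png

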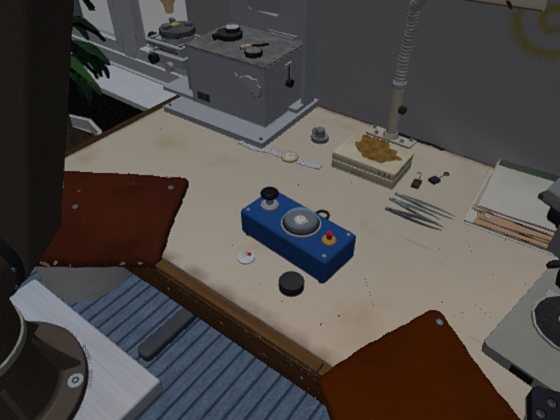

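View pics/top0.png

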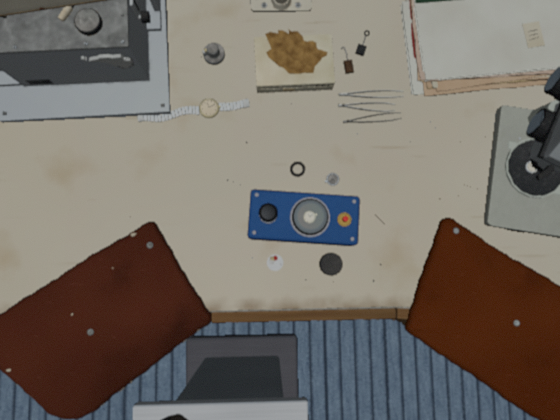

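The top view shows the tester with its black cap near (268,212), the dome near (310,217) and the pin near (345,219). In the scene view the cap is near (268,192) and the pin tip near (330,236).

```bash
cat > h.py <<'E'
import numpy as np,cv2
from scipy.spatial.transform import Rotation as R
def ray(f,p):
    T=f['cam_to_world'];d=T[:3,:3]@np.linalg.inv(f['mtx'])@[p[0],p[1],1];return T[:3,3],d
def plane(f,p,z):
    o,d=ray(f,p);return o+d*(z-o[2])/d[2]
def tri(a,pa,b,pb):
    o1,d1=ray(a,pa);o2,d2=ray(b,pb)
    s=np.linalg.lstsq(np.c_[d1,-d2],o2-o1,rcond=None)[0]
    x,y=o1+s[0]*d1,o2+s[1]*d2;return (x+y)/2,np.linalg.norm(x-y)
def blob(img,mask,roi):
    x0,y0,x1,y1=roi;m=np.zeros(mask.shape,np.uint8);m[y0:y1,x0:x1]=mask[y0:y1,x0:x1]
    n,l,st,c=cv2.connectedComponentsWithStats(m);i=1+np.argmax(st[1:,4]);return c[i],st[i]
E
python3 - <<'E'
from h import *
from station import status
t=dict(np.load('top0.npz'));s=dict(np.load('scene0.npz'))
dark=lambda f:(f['color'].max(2)<48).astype(np.uint8)
red=lambda f:((f['color'][...,0]>130)&(f['color'][...,1]<80)).astype(np.uint8)
blue=lambda f:((f['color'][...,2].astype(int)-f['color'][...,0]>35)).astype(np.uint8)
ct,st=blob(0,dark(t),(255,200,282,226));cs,ss=blob(0,dark(s),(255,182,282,205))
print(ct,st,cs,ss)
print('cap plane',plane(t,ct,.095),plane(s,cs,.092),'tri',tri(t,ct,s,cs))
pt,a=blob(0,red(t),(335,208,356,230));ps,b=blob(0,red(s),(318,228,340,246));print(pt,a,ps,b,plane(t,pt,.07),'pin',tri(t,pt,s,ps))
m=blue(t)[180:255,235:375];r=cv2.minAreaRect(np.argwhere(m)[:,::-1].astype(np.float32)+[235,180] if 0 else (np.argwhere(m)[:,::-1]+[235,180]).astype(np.float32))
P=np.array([plane(t,p,.06) for p in cv2.boxPoints(r)]);print(r,P.round(3).tolist(),P.mean(0))
g=status.get_state();Rt=R.from_euler('xyz',g['ee_rot']);print(Rt.as_matrix().round(3),g['eef_pos'])
for nm,p in (('cap',plane(t,ct,.095)),):
    print('shift tool mm to tip at z=.130', Rt.inv().apply(np.r_[p[:2],.144]-g['eef_pos'])*1e3)
for f,p in ((t,(298,169)),(t,(333,179)),(t,(275,263)),(t,(331,264))):print(plane(f,p,.005).round(3))
E
```

```text
[268.73913043 211.76521739] [259 204  18  17 115] [269.23834197 193.34196891] [261 187  18  14 193]
cap plane [ 0.48894726 -0.09376425  0.095     ] [ 0.48787655 -0.09409034  0.092     ] tri (array([ 0.48914143, -0.09351225,  0.09095768]), np.float64(0.0006913124110009039))
[344.86363636 218.54545455] [343 216   5   6  22] [329.16666667 233.08333333] [327 232   5   3  12] [ 0.47729573 -0.228954    0.07      ] pin (array([ 0.47718598, -0.22844729,  0.07806592]), np.float64(0.0019318532798205063))
((303.55316162109375, 217.2035369873047), (109.024658203125, 48.35932159423828), 3.814074993133545) [[0.447, -0.055, 0.06], [0.534, -0.062, 0.06], [0.517, -0.259, 0.06], [0.43, -0.249, 0.06]] [ 0.48208156 -0.15637167  0.06      ]
[[-0.96  -0.279 -0.001]
 [-0.279  0.96   0.001]
 [ 0.     0.002 -1.   ]] [ 0.18822779 -0.64780138  0.23968098]
shift tool mm to tip at z=.130 [-443.35903137  448.00221529   96.28590875]
[ 0.581 -0.152  0.005]
[ 0.56  -0.219  0.005]
[ 0.401 -0.104  0.005]
[ 0.397 -0.21   0.005]
```

```bash
python3 -m jog '[[-1,[-443,448,0],0],[-1,[-443,448,0],0],[-1,[-443,448,0],0],[-1,[-443,448,0],0],[-1,[-443,448,0],0],[-1,[-443,448,0],0],[-1,[-443,448,0],0],[-1,[-443,448,0],0],[-1,[-443,448,0],0],[-1,[-443,448,0],0],[-1,[-443,448,0],0],[-1,[-443,448,0],0],[-1,[-443,448,0],0],[-1,[-443,448,0],0],[-1,[-443,448,0],0],[-1,[-443,448,0],0],[-1,[-443,448,50],0],[-1,[-443,448,96],0],[-1,[-443,448,96],0],[-1,[-443,448,96],0]]' 20
python3 - <<'E'
from station import status, optics
import cv2,numpy as np
s=status.get_state();print(s['t'],s['eef_pos'],s['ee_rot'],s['width'],s['force'])
a=[optics.grab_frame(n)['color'] for n in ("scene","top")]
c=np.hstack([cv2.resize(a[0][130:290,200:360],(400,400)),cv2.resize(a[1][130:290,220:380],(400,400))])
cv2.imwrite('pics/above.png',c[:,:,::-1])
E
```

```text
t: 2.6
eef_pos: [0.4898, -0.0945, 0.1461]
ee_rot: [-3.141, 0.001, -2.858]
force: [0.6, 0.1, 0.2]
width: 0.0001
gripper_force: 0.0
2.6 [ 0.48982424 -0.09446525  0.14614478] [-3.14071268e+00  1.29586386e-03 -2.85831032e+00] 0.00014706056194741527 [0.64879981 0.07454214 0.21121757]
```

View pics/above.png

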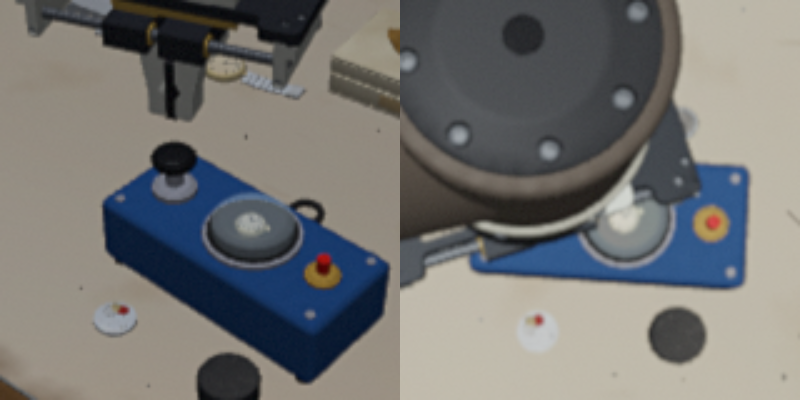

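The fingertips are centred over the black cap, about 35 mm above it (crop: tips (172,115), cap (174,155)). The pin is clear at (322,263). Next is a first stroke.

```bash
python3 -m jog '[[-1,[0,0,25],0],[-1,[0,0,35],0],[-1,[0,0,40],0],[-1,[0,0,45],0],[-1,[0,0,48],0],[-1,[0,0,50],0],[-1,[0,0,50],0]]'
```

```text
t: 3.58
eef_pos: [0.4892, -0.0943, 0.0968]
ee_rot: [-3.141, 0.001, -2.858]
force: [-7.5, 2.5, 17.5]
width: 0.0007
gripper_force: 8.5
```

Tip height is 0.083 m at 17 N, so the plunger is on its hard stop. I'll release it and run full strokes.

```bash
python3 -m jog '[[-1,[0,0,-8],0],[-1,[0,0,-18],0],[-1,[0,0,-18],0],[-1,[0,0,-18],0],[-1,[0,0,-18],0],[-1,[0,0,-10],0],[-1,[0,0,-4],0],[-1,[0,0,0],0],[-1,[0,0,0],0],[-1,[0,0,0],0],[-1,[0,0,-8],0],[-1,[0,0,-18],0],[-1,[0,0,-18],0],[-1,[0,0,-18],0],[-1,[0,0,-18],0]]'
python3 - <<'E'
from station import status, optics
import cv2,numpy as np
a=[optics.grab_frame(n)['color'] for n in ("scene","top")]
c=np.hstack([cv2.resize(a[0][130:290,200:360],(400,400)),cv2.resize(a[1][130:290,220:380],(400,400))])
cv2.imwrite('pics/s2.png',c[:,:,::-1])
E
```

```text
t: 5.45
eef_pos: [0.4883, -0.0944, 0.112]
ee_rot: [3.141, -0.001, -2.859]
force: [0.1, -0.5, -0.2]
width: 0.0006
gripper_force: 0.0
```

View pics/s2.png

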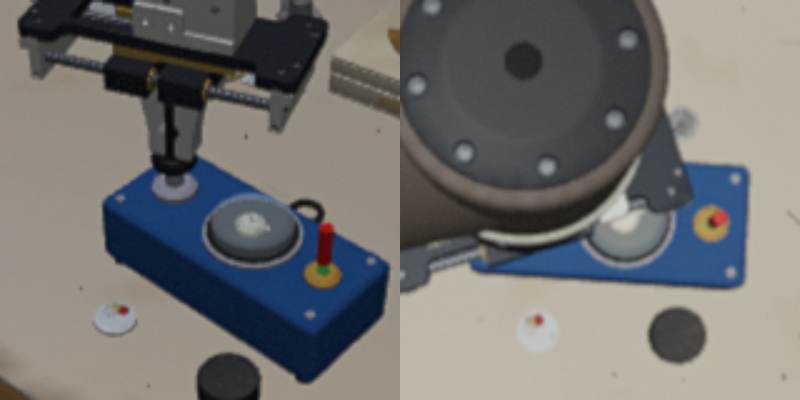

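After two strokes the red pin is well out at crop (326,250), and a little green shows at its foot. Two more strokes, then I'll retreat straight up.

```bash
python3 -m jog '[[-1,[0,0,8],0],[-1,[0,0,14],0],[-1,[0,0,18],0],[-1,[0,0,18],0],[-1,[0,0,18],0],[-1,[0,0,10],0],[-1,[0,0,0],0],[-1,[0,0,0],0],[-1,[0,0,0],0],[-1,[0,0,8],0],[-1,[0,0,14],0],[-1,[0,0,18],0],[-1,[0,0,18],0],[-1,[0,0,18],0],[-1,[0,0,10],0],[-1,[0,0,0],0],[-1,[0,0,-30],0],[-1,[0,0,-80],0],[-1,[0,0,-80],0],[-1,[0,0,-80],0]]'
python3 - <<'E'
from station import status, optics
from h import *
F={n:optics.grab_frame(n) for n in ("scene","top")}
a=[F[n]['color'] for n in F]
c=np.hstack([cv2.resize(a[0][130:290,200:360],(400,400)),cv2.resize(a[1][130:290,220:380],(400,400))])
cv2.imwrite('pics/s4.png',c[:,:,::-1])
def project(f,P):
    q=np.linalg.inv(f['cam_to_world'])@np.r_[P,1];q=f['mtx']@q[:3];return q[:2]/q[2]
red=((a[0][...,0]>110)&(a[0][...,1]<70)).astype(np.uint8)
ct,st=blob(0,red,(315,200,345,246));print(st)
for h in (.069,.102,.111,.114):print(h,project(F['scene'],np.r_[.4775,-.2285,h]))
E
```

```text
t: 8.05
eef_pos: [0.4883, -0.0943, 0.192]
ee_rot: [3.141, -0.0, -2.859]
force: [-0.3, -0.6, 0.1]
width: 0.0004
gripper_force: 0.0
[328 215   6   4  18]
0.069 [328.38147875 236.97225297]
0.102 [329.64753209 222.5211786 ]
0.111 [330.00499944 218.44094974]
0.114 [330.12535919 217.06713112]
```

View pics/s4.png

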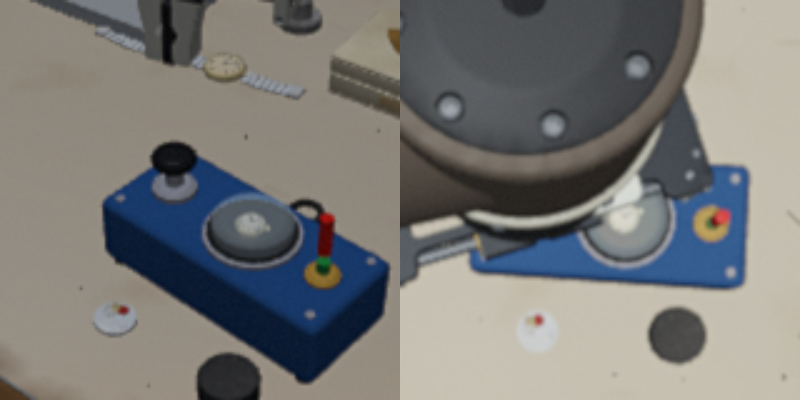

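The pin now stands out with its green band fully showing at crop (323,264). Its top at scene row 215–219 matches the fully-out projection of 217. Two strokes added only about 8 mm, so it is at its stop. The cap is back up, the parts haven't moved and the fingers are clear.

```bash
python3 -c "
from station import order
print(order.job_done())"
```

```text
the job is handed in; nothing more can be done
None
```

I pumped the tester four full strokes and handed the job in: by the last pictures the pin is fully out with its green band showing, the plunger is back up, the visible loose parts look unmoved and the arm is clear (no verdict was returned).

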